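# Load a half-lapped rail into the sprung clamping jig

## Task

Clamp the half-lapped rail in the jig, ready for drilling. First press the black tail plate of the jig's sprung lever down, feeling for the catch and without straining the lever, until the catch holds the jaw open by itself; then lay the rail flat on the jig with its thin, lapped end under the raised foot, pushed right up against the end stop and along the side fence, and let go of it. Last, press the steel tab of the catch so that the jaw drops and grips the thin end, and leave it so, with the other things on the bench where they were.

Things in the scene. Friction and masses are not known exactly. Their poses are not given: they have to be found in the camera images.
- rail: plain wooden rail 200 mm long, 32 wide, 20 thick, lying flat. At its +x end the upper half is cut away over the last 40 mm (a half lap), leaving a tongue 10 mm thick. Origin on the underside at mid length and width; +x along the rail toward the lapped end, z up. Balance point 9 mm from the origin toward -x. About 75 g
- lap_end (a point): the middle of the lower edge of the rail's lapped end face (100 mm along +x from the rail's origin, at the underside)
- jig: plywood base 18 mm thick, screwed down, with wooden end stop and side fence (both 16 mm high), steel rocker lever and catch. Origin on the bench under the clamp foot, z up; the rail goes in along +x and overhangs the front. In mm: base x -115..60, y -215..44; end stop face x = 20 (y -18..38); fence face y = 16 (x -43..19); rocker over x -17..17, pivot at y = -60, z = 66
- nest (a point): where the rail's lap_end must come: on the base's top (18 mm above the bench), at the face of the end stop, on the centre line of a rail that touches the fence. Axes as the jig's.
- rocker (a joint): sprung rocker lever, rad: 0 at rest in the empty jig (foot 2 mm above the base), growing as the tail is pressed and the foot lifts. The catch takes it at about 0.41 (foot some 28 mm above the base); stop at 0.47. Closed on the 10 mm tongue it reads about 0.13, on the full 20 mm about 0.28. The tail takes 3 N at first, 10 N at the end, up to 15 N or so while the catch is pushed aside
- press_pad (a point): middle of the top of the black ribbed plate (34 x 36 mm) on the tail of the rocker, where it is pressed down. It stands 110 mm above the bench with the lever at rest, about 66 when caught, and moves 9 mm away from the pivot on the way down
- clamp_foot: black rubber foot, 18 mm across, under the stud at the jaw end of the rocker; origin on its axis, 11 mm above its lower face. Straight above the jig's origin when closed, some 12 mm further toward the jig's +y when held open
- pawl (a joint): the catch, rad: 0 sprung in (holding or ready), growing as its tab is pressed down; it lets the lever go at about 0.2 and is stopped at 0.32
- catch_tab (a point): middle of the top of the catch's ribbed steel thumb tab (30 x 28 mm), at the end of the jig beyond the tail, 49 mm above the bench; it goes down 10 to 12 mm (2 to 3 N) to let the lever go, and stops after 18
- pin_tin: bystander: round grey tin of pins, 71 across, 30 high, open on top mm
- pin_box: bystander: cardboard carton of pins, 60 x 101 x 56 mm
- screwdriver: bystander: screwdriver with a dark green handle, 27 x 196 x 27 mm
- pencil: bystander: pencil, 10 x 165 x 9 mm
- red_marker: bystander: red marker pen, 14 x 135 x 14 mm
- oil_bottle: bystander: white squeeze bottle, 48 across, 132 high mm

How it is judged:
By the outcome, as a careful person would: the job done as asked, in the order asked, and still so for the second after the job is handed in, with the robot touching nothing.
It also fails if it takes over 58 s, if anything falls off the work surface, if the arm or the gripper's body presses on something with over 40 N, if the wrist force passes 120 N, or if a joint passes its speed limit or range.

## Robot

A 6-joint arm with a two-finger parallel gripper is mounted at the origin on the work surface; the furniture and walls round the work are solid. World frame = base frame: x ahead of the robot, y to its left, z up, the work surface at z = 0. Lengths are in m, angles in rad, forces in N, time in s.
With the tool pointing down it reaches from about 0.325 to 0.875 m from the base axis. Payload 4.4 kg.
Tool frame: the origin (TCP) lies where the fingers leave the gripper's body, on its centre line; the fingertips stand 73 mm ahead of it and the grasp point (between the pads) lies 54 mm ahead of it; z points along the fingers, y is the line along which they close (so a half turn about z gives the same grasp; the last joint's range is limited). The gripper opens to 85 mm and grips with 20 to 120 N. Pads are 22 mm wide; open, the fingers measure 114 mm over their backs; the gripper's body (76 mm by 85 mm) begins 54 mm behind the grasp point. The pads swing forward as they close: fully open they stand 13 mm farther back than shut.
Start: joints at [0.987, 0.207, 1.542, -0, 1.393, -0.15], TCP at [0.242, 0.522, 0.304] pointing down, gripper open.
Joint ranges: [-2.73, 2.73], [-0.86, 2.22], [0.23, 2.46], [-1.11, 4.25], [0.08, 2.63], [-2.82, 2.82]. Speed limits (rad/s): [2.79, 2.79, 3.14, 3.14, 3.14, 3.14].

## Interface

Orientations are given as [roll, pitch, yaw] about the fixed x, y, z axes, in that order (R = Rz(yaw) Ry(pitch) Rx(roll)).
In Python, from station import read_state, snapshot, camera_model, workorder gives the robot as it stands.
- The arm moves only by the shell command python3 -m crank 'ROWS'. ROWS is a JSON object of lists of equal length, an entry for each row: "jaw": the finger opening in mm, from 0 to 85.4; "xyz": the shift along the tool's x, y, z in units of 25 mm (1.0 is 25 mm), a list of three; "twist": the turn, a rotation vector about the tool's x, y, z in units of 8 degrees (1.0 is 8 degrees), a list of three. A call has 1 to 8 rows; each row is the pose to reach, as a shift and turn from the pose commanded when the call began, along the tool's axes at that moment; what a row does not reach only later rows make up. A row lasts 1/10 s, in which the tool goes at most 50 mm and 8.59 degrees, less where a joint would pass 70% of its speed; a pose out of reach is approached as far as the arm can. A call with a gripper value outside its range is refused whole. The fingers move at their own pace and stop on an object; the grip force is fixed at half the most. Time passes only in rows, so rows that repeat a pose let the fingers close. It gives the time, the measured TCP pose, the force, the opening and the grip force at its end, in the units of the state.
- read_state(): the state, without advancing time (a new reading comes with each control period).
- snapshot(name): name is "scene" or "top"; returns (picture, depth): 400x640x3 uint8, red, green, blue; 400x640 float32, m along the optical axis (not along the pixel's ray), 0 where there is no reading.
- camera_model(name): a dict with "fx", "fy", "cx", "cy" (pixels), "pose" (4x4, takes a point from camera to world coordinates). Camera axes: x right, y down, z forward; pixel columns grow to the right and rows downward; lengths in m; the calibration is good to about 2 mm. A picture is of the moment at which its call begins. camera_model takes no time and is no camera call.
- workorder.finish_job(): hands the job in; it is judged then, once.
The state is a dict: "t": time; "joint_positions": joint angles; "qd": joint speeds; "joint_torque": joint torques, N m; "tool_pos": TCP position; "orientation": TCP orientation; "force": force on the tool from outside, world axes, zero at the start; "ft_torque": the same for the moment, N m; "opening": finger opening in m; "grip_force": force on a finger pad.
Only numpy, scipy, OpenCV 4.12 (cv2) and the standard library are available. Lean on these libraries where they do the work, as an engineer would, in place of code of your own. Each camera call takes 0.05 s, during which the arm holds its last target. There are 200 camera calls.

## Working session

There is one attempt and no reset: what is moved stays moved. The work goes in short steps, Python scripts to look and compute and a shell command to move; the robot and the scene stay as the last step left them, time stands still between calls to the robot, and variables do not carry over. Pictures are saved under pics/ and viewed, at most 10 in all, crops included, and the job is handed in when it is done.

```bash
mkdir -p pics; ls; cat > h.py <<'E'
import numpy as np, cv2
from station import read_state, snapshot, camera_model
def cloud(name):
    im,d=snapshot(name); m=camera_model(name); T=np.array(m["pose"])
    v,u=np.mgrid[:400,:640]
    P=np.stack([(u-m["cx"])/m["fx"]*d,(v-m["cy"])/m["fy"]*d,d,np.ones_like(d)],-1)@T.T
    return im,d,P[...,:3]
E
python3 - <<'E'
from h import *
for n in("scene","top"):
    im,d,P=cloud(n); cv2.imwrite(f"pics/{n}0.png",im[...,::-1]); np.savez(f"{n}0.npz",im=im,d=d,P=P)
    print(n,np.round(camera_model(n)["pose"],3).tolist(),camera_model(n)["fx"])
print(read_state())
E
```

```text
pics
scene [[0.874, -0.219, 0.433, 0.003], [-0.485, -0.39, 0.783, -1.011], [-0.003, -0.894, -0.448, 0.653], [0.0, 0.0, 0.0, 1.0]] 511.79691141898604
top [[-0.012, -0.998, 0.066, 0.452], [-1.0, 0.01, -0.022, -0.061], [0.022, -0.067, -0.998, 1.218], [0.0, 0.0, 0.0, 1.0]] 404.49964789414105
{'t': 0.1, 'joint_positions': array([ 9.86474619e-01,  2.07372603e-01,  1.54283805e+00,  8.69499139e-06,
        1.39354947e+00, -1.50497967e-01]), 'qd': array([-0.00117295, -0.00196428, -0.00359162, -0.00112532,  0.00151241,
        0.00045497]), 'joint_torque': array([-9.38480662e-04, -3.84097338e+01, -2.92548198e+01, -3.01381642e-04,
        4.84775708e-03, -9.42021330e-06]), 'tool_pos': array([0.24139506, 0.5212633 , 0.30280748]), 'orientation': array([-3.13945097e+00, -3.33427332e-04,  2.70776701e+00]), 'force': array([ 0.60403789, -0.76614352,  0.1773624 ]), 'ft_torque': array([ 0.01063217, -0.02420248, -0.03378159]), 'grip_force': 0.0, 'opening': 0.08533275973200899}
```

View pics/top0.png

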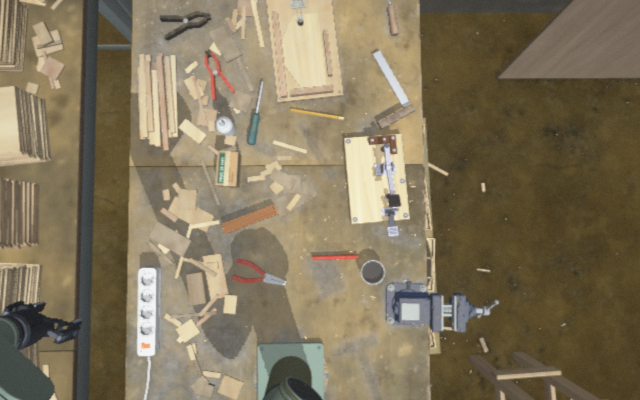

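View pics/scene0.png

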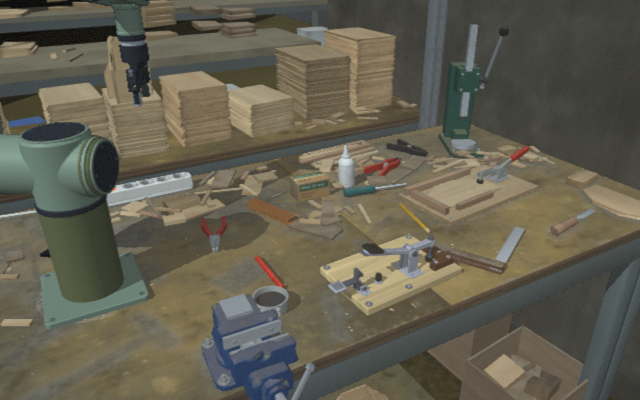

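Top view: the jig is at about (377,178), with the tail plate at (393,200) and the tab at (392,231). The tin is at (372,271). The rail candidate is the brown bar at (250,218). I'll enlarge both areas.

```bash
python3 - <<'E'
from h import *
t=np.load("top0.npz");s=np.load("scene0.npz")
a=cv2.resize(t["im"][120:240,200:420],None,fx=3.6,fy=3.6,interpolation=2)[:,:792]
b=cv2.resize(s["im"][180:320,240:520],None,fx=2.8,fy=2.8,interpolation=2)[:,:784]
cv2.imwrite("pics/a.png",a[...,::-1]);cv2.imwrite("pics/b.png",b[...,::-1])
E
```

```text
(no output)
```

View pics/a.png

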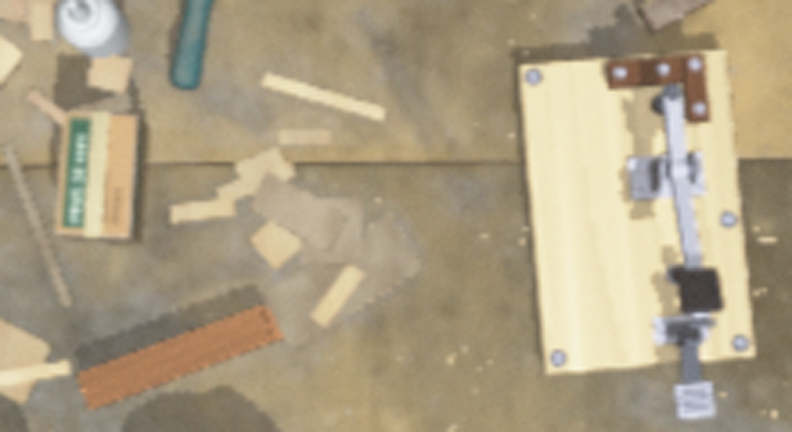

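View pics/b.png

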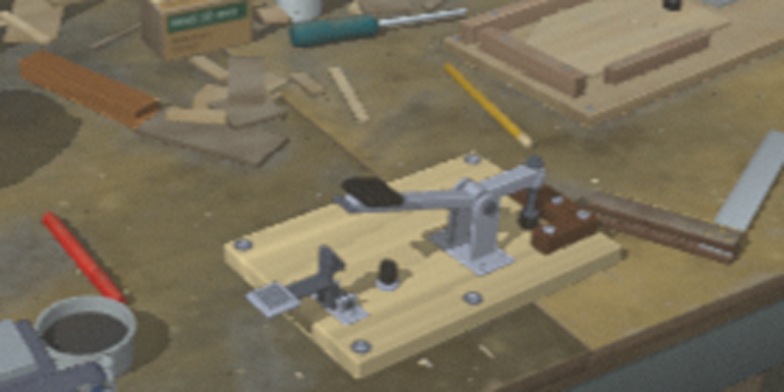

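The crops show the orange-brown rail at top pixels (222..277, 205..235), with what looks like the lap at its right-hand end. The jig's fence is at the top and the stop at the right. The tail plate is at crop (700,288) and the tab at (695,400). Next I'll measure them.

```bash
cat > m.py <<'E'
from h import *
def ray(n,uv,z):
    m=camera_model(n);T=np.array(m["pose"]);uv=np.atleast_2d(uv)
    r=np.c_[(uv[:,0]-m["cx"])/m["fx"],(uv[:,1]-m["cy"])/m["fy"],np.ones(len(uv))]@T[:3,:3].T
    return T[:3,3]+r*((z-T[2,3])/r[:,2])[:,None]
def big(mask):
    c,_=cv2.findContours(mask.astype(np.uint8),cv2.RETR_EXTERNAL,cv2.CHAIN_APPROX_NONE)
    return max(c,key=cv2.contourArea)
E
python3 - <<'E'
from m import *
t=np.load("top0.npz");im=t["im"];P=t["P"];hsv=cv2.cvtColor(im,cv2.COLOR_RGB2HSV)
print("bench z",np.median(P[225:245,295:310,2]),"base z",np.median(P[150:215,352:372,2]))
# rail
m=np.zeros((400,640),bool);m[198:240,215:285]=True
r=m&(hsv[...,0]<14)&(hsv[...,1]>120)&(hsv[...,2]>60)
c=big(r);rc=cv2.minAreaRect(c);box=cv2.boxPoints(rc)
for z in(0.02,0.01):
    b=ray("top",box,z)[:,:2];print("rail box",z,b.round(4).tolist(),[np.linalg.norm(b[i]-b[i-1]).round(4) for i in range(4)])
b=ray("top",box,0.02)[:,:2];cen=b.mean(0);e=[b[i]-b[i-1] for i in range(4)];a=max(e,key=np.linalg.norm);a/=np.linalg.norm(a);a*=-np.sign(a[1])
q=P[r];s=(q[:,:2]-cen)@a
print("cen",cen,"axis(to -y)",a)
for k in range(-11,11):
    w=(s>k*.01)&(s<=k*.01+.01)
    if w.sum():print(k*10,w.sum(),np.median(q[w,2]).round(4),end="; ")
# jig base
m=np.zeros((400,640),bool);m[125:232,335:418]=True
g=m&(P[...,2]>.010)
c=big(g&(P[...,2]<0.03));rc=cv2.minAreaRect(big(cv2.morphologyEx((g).astype(np.uint8),cv2.MORPH_OPEN,np.ones((9,9)))))
b=ray("top",cv2.boxPoints(rc),.018)[:,:2];print("\njig box",b.round(4).tolist(),[np.linalg.norm(b[i]-b[i-1]).round(4) for i in range(4)])
# pad black
v=hsv[...,2];m=np.zeros((400,640),bool);m[190:212,380:406]=True
k=m&(v<60);c=big(k);print("pad",cv2.minAreaRect(c),ray("top",[cv2.minAreaRect(c)[0]],.11),np.median(P[k],0))
m=np.zeros((400,640),bool);m[222:242,382:404]=True
k=m&(P[...,2]>.035);c=big(k);print("tab",cv2.minAreaRect(c),ray("top",[cv2.minAreaRect(c)[0]],.049),np.median(P[k],0))
E
```

```text
bench z 0.0008053237143423875 base z 0.018896469023718998
rail box 0.02 [[0.4449, 0.1978], [0.4997, 0.0464], [0.474, 0.037], [0.4194, 0.1883]] [np.float64(0.0272), np.float64(0.161), np.float64(0.0273), np.float64(0.1608)]
rail box 0.01 [[0.4449, 0.2], [0.5001, 0.0473], [0.4742, 0.0378], [0.4192, 0.1904]] [np.float64(0.0274), np.float64(0.1624), np.float64(0.0276), np.float64(0.1622)]
cen [0.45949506 0.11737337] axis(to -y) [ 0.33995977 -0.94043998]
-90 2 0.0188; -80 25 0.0212; -70 28 0.0216; -60 24 0.0216; -50 22 0.022; -40 22 0.0215; -30 25 0.0207; -20 26 0.0215; -10 27 0.0215; 0 25 0.0213; 10 24 0.0205; 20 25 0.0201; 30 28 0.0203; 40 23 0.0216; 50 29 0.0209; 60 24 0.021; 70 22 0.0188; 
jig box [[0.7001, -0.1641], [0.7141, -0.3408], [0.4542, -0.3563], [0.4414, -0.1819]] [np.float64(0.2593), np.float64(0.1772), np.float64(0.2604), np.float64(0.1748)]Traceback (most recent call last):
  File "<stdin>", line 23, in <module>
  File "m.py", line 8, in big
    return max(c,key=cv2.contourArea)
ValueError: max() iterable argument is empty
```

```bash
python3 - <<'E'
from m import *
t=np.load("top0.npz");im=t["im"];P=t["P"];hsv=cv2.cvtColor(im,cv2.COLOR_RGB2HSV)
cen=np.array([.4595,.1174]);a=np.array([.34,-.9404]);n=np.array([.9404,.34])
s=(P[...,:2]-cen)@a;w=(P[...,:2]-cen)@n
for lo in range(-150,150,10):
    k=(abs(w)<.011)&(s>lo/1e3)&(s<=lo/1e3+.01)
    print(lo,np.median(P[k][:,2]).round(4),np.median(im[k],0))
v=im.max(2)
print(v[190:212:2,382:408:2]); 
m=np.zeros((400,640),bool);m[222:242,382:404]=True
k=m&(P[...,2]>.035);c=big(k);print("tab",cv2.minAreaRect(c),ray("top",[cv2.minAreaRect(c)[0]],.049),np.median(P[k],0))
E
python3 - <<'E'
import numpy as np,cv2
t=np.load("top0.npz")["im"];s=np.load("scene0.npz")["im"]
a=cv2.resize(t[190:250,205:305],None,fx=6,fy=6,interpolation=0);b=cv2.resize(s[190:250,235:335],None,fx=6,fy=6,interpolation=0)
cv2.imwrite("pics/c.png",cv2.resize(np.vstack([a,b]),(500,600))[...,::-1])
E
```

```text
-150 0.0016 [113.5 108.   94.5]
-140 0.0021 [143. 137. 120.]
-130 0.0018 [146.  139.  124.5]
-120 0.0022 [147. 141. 129.]
-110 0.0018 [143. 136. 123.]
-100 0.0022 [142. 136. 121.]
-90 0.0043 [165. 128.  98.]
-80 0.0213 [172. 125.  89.]
-70 0.0213 [172. 125.  89.]
-60 0.0215 [173.5 125.5  89. ]
-50 0.0221 [172. 125.  89.]
-40 0.021 [173. 126.  90.]
-30 0.0206 [174. 126.  90.]
-20 0.0218 [174. 126.  90.]
-10 0.0228 [173.5 126.   90. ]
0 0.021 [175.5 127.   91. ]
10 0.0225 [176. 128.  90.]
20 0.0208 [175. 128.  90.]
30 0.0203 [177. 128.  92.]
40 0.0213 [177. 128.  91.]
50 0.0212 [179. 129.  92.]
60 0.0217 [179. 131.  93.]
70 0.0191 [177.5 130.   91. ]
80 0.0116 [180. 154. 129.]
90 0.0119 [177.  164.  140.5]
100 0.0124 [172. 158. 135.]
110 0.0137 [174.5 160.  135.5]
120 0.0332 [220.  198.5 157. ]
130 0.0347 [225.5 207.  162. ]
140 0.0328 [222. 204. 162.]
[[238 197 201 216 174 207 205 230 237 237 235 238 211]
 [237 193 190 221 154 182 183 231 236 237 236 238 217]
 [237 221 132 101 115 133 133 157 178 237 236 238 226]
 [194 183  96  68  71  66  71  71  88 225 235 238 234]
 [191 181 142  84  71  72  72  68  77 204 236 238 233]
 [201 185 183 131  72  72  69  69  68 187 236 239 234]
 [227 185 187 161  69  69  74  72  73 160 235 238 235]
 [238 194 190 203  71  73  72  76  72 127 235 238 237]
 [239 192 182 157  87  98 114 113 148 203 235 238 238]
 [230 181 160 168 159 153 172 157 198 238 236 237 238]
 [222 195 109 105  98 134 153 160 192 238 237 238 239]]
tab ((393.0, 228.5), (13.0, 10.0), 90.0) [[ 0.42635079 -0.30012058  0.049     ]] [ 0.42223717 -0.2993258   0.04945782]
```

View pics/c.png

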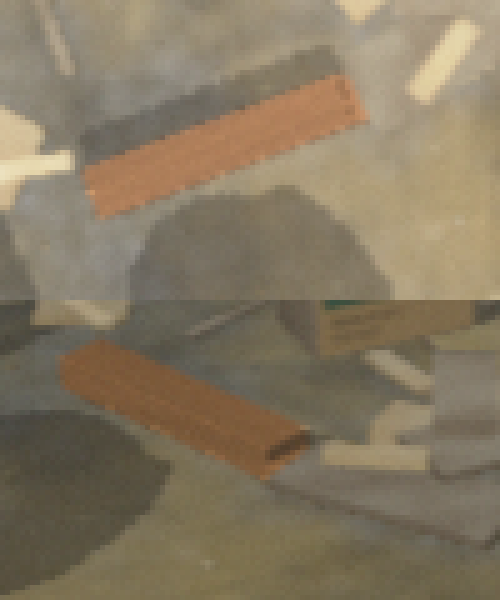

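The crop shows the orange bar with a dark patch, probably the shoulder of the lap, near its right end. I need a finer height profile from the scene camera.

```bash
python3 - <<'E'
from m import *
cen=np.array([.4595,.1174]);a=np.array([.34,-.9404]);n=np.array([.9404,.34])
for nm in("scene","top"):
    t=np.load(nm+"0.npz");im=t["im"].astype(int);P=t["P"]
    s=(P[...,:2]-cen)@a;w=(P[...,:2]-cen)@n
    print(nm)
    for lo in range(-110,130,6):
        k=(abs(w)<.008)&(s>lo/1e3)&(s<=lo/1e3+.006)
        if k.sum():print(lo,k.sum(),np.percentile(P[k][:,2],[10,50,90]).round(4),np.median(im[k],0))
t=np.load("scene0.npz");np.set_printoptions(linewidth=250)
P=t["P"];print("scene z mm rows255.. "); print((P[208:226:1,268:302:2,2]*1000).round().astype(int))
hsv=cv2.cvtColor(t["im"],cv2.COLOR_RGB2HSV)
m=np.zeros((400,640),bool);m[190:230,240:300]=1
k=m&(hsv[...,0]<14)&(hsv[...,1]>110);s=(P[...,:2]-cen)@a;w=(P[...,:2]-cen)@n
print("scene orange s range",np.percentile(s[k],[1,5,95,99]),np.percentile(w[k],[1,5,95,99]))
E
```

```text
scene
-110 4 [0.0005 0.0016 0.0028] [101.  98.  89.]
-104 2 [-0.0013  0.0003  0.0019] [97. 96. 82.]
-98 2 [-0.0007  0.0009  0.0025] [102.5  92.5  75.5]
-86 3 [0.0197 0.0205 0.0208] [108.  95.  81.]
-80 6 [0.0205 0.0212 0.0224] [120.5  91.   61.5]
-74 8 [0.0201 0.0215 0.0229] [123.5  88.   58. ]
-68 6 [0.0201 0.0216 0.0223] [122.5  89.5  58. ]
-62 3 [0.0215 0.0219 0.0235] [122.  89.  57.]
-56 6 [0.0207 0.0228 0.0236] [123.5  89.5  58. ]
-50 6 [0.0201 0.022  0.0234] [123.5  88.5  58. ]
-44 6 [0.021  0.0221 0.0232] [122.  87.  57.]
-38 6 [0.0197 0.0221 0.0235] [123.  90.  58.]
-32 7 [0.0206 0.0217 0.0238] [122.  89.  58.]
-26 8 [0.0198 0.0221 0.0232] [123.   89.   56.5]
-20 6 [0.0197 0.021  0.0222] [123.5  90.   59. ]
-14 4 [0.0202 0.0214 0.024 ] [123.5  89.   57.5]
-8 5 [0.0207 0.0219 0.0236] [124.  90.  58.]
-2 8 [0.0207 0.0223 0.0237] [124.  90.  59.]
4 2 [0.021  0.0215 0.022 ] [125.   90.5  58.5]
10 10 [0.0209 0.0218 0.0232] [123.5  89.   57.5]
16 8 [0.0198 0.0209 0.0229] [125.5  90.   59. ]
22 6 [0.0206 0.0221 0.023 ] [126.5  91.   59.5]
28 8 [0.02   0.0205 0.0225] [125.5  91.5  60
[... 3391 characters left out ...]
1   1  14]
 [  2  -1   3   7  11  15  15  20  23  21  19  21  16  13   2  12  34]
 [  2   0   1   4   7   8  15  16  18  22  18  16  15  14  14  11  36]
 [  1   1   2   1   5   6   9  12  15  17  18  17  12  11  13  14  37]
 [  0   1   0   3   2   5   4  11  14  15  16  12  15  13  13  12  37]
 [  1   4   2   3   2   2   4   7   7  12  12  11  13  13  12  14  33]
 [  2   3   2   4   2   2   0   2   5   8  12  11  13  13  14  13  14]
 [  1   2   1   0   3   3   2   3   4   6  10  12  13  12  12  12  12]
 [  0   1   1   2   1   1   0   1   2   3  12  12  12  14  14  12  14]]
scene orange s range [-0.0716993  -0.06640491  0.07225534  0.07497412] [-0.01887966 -0.0179636   0.01226505  0.01305345]
```

```bash
python3 - <<'E'
from m import *
np.set_printoptions(linewidth=250)
cen=np.array([.4595,.1174]);a=np.array([.34,-.9404]);n=np.array([.9404,.34])
for nm in("top","scene"):
    t=np.load(nm+"0.npz");im=t["im"].astype(int);P=t["P"]
    s=(P[...,:2]-cen)@a*1e3;w=(P[...,:2]-cen)@n*1e3
    print(nm,"rows w from +70 to -70; cols s 60..170")
    for W in range(70,-71,-7):
        r=[]
        for S in range(60,172,8):
            k=(abs(w-W)<3.5)&(abs(s-S)<4); r.append(f"{np.median(P[k][:,2])*1e3:3.0f}/{np.median(im[k][:,0]-im[k][:,2]):3.0f}" if k.sum() else "   -   ")
        print(f"{W:4d}"," ".join(r))
E
```

```text
top rows w from +70 to -70; cols s 60..170
  70   2/ 37   3/ 32   2/ 31   3/ 35  19/ 60  15/ 59  17/ 55  36/ 42  40/ 41  42/ 40  42/ 40  39/ 40  40/ 40  32/ 40
  63   3/ 32   3/ 31   3/ 29   2/ 30  16/ 61  21/ 60  18/ 55  18/ 53  41/ 42  42/ 39  42/ 39  41/ 41  42/ 42  40/ 42
  56   1/ 30  -2/ 28   2/ 28  -1/ 27   1/ 51  21/ 62  18/ 58  19/ 56  19/ 49  39/ 40  42/ 39  41/ 42  41/ 42  41/ 40
  49   1/ 33   1/ 32   2/ 28   2/ 26   0/ 36  17/ 63  16/ 60  17/ 55  21/ 41  25/ 40  41/ 42  42/ 42  41/ 40  24/ 38
  42   5/ 37   3/ 36  -1/ 36   2/ 32   1/ 29  14/ 47   1/ 31   2/ 30  22/ 41  24/ 42  26/ 39  40/ 39  24/ 39  25/ 38
  35   1/ 31   1/ 33   5/ 37   1/ 35  -0/ 25   3/ 24   3/ 28   3/ 32  14/ 38  23/ 41  24/ 40  26/ 38  26/ 40  25/ 40
  28   2/ 34  -0/ 29   3/ 32   6/ 35  10/ 34   9/ 34  13/ 35  13/ 35  13/ 38  13/ 38  14/ 39  23/ 41  26/ 40  23/ 39
  21   2/ 37  -1/ 34   2/ 37  13/ 36  12/ 36  13/ 36  14/ 36  13/ 36  13/ 38  13/ 40  13/ 40  13/ 47  33/ 49  22/ 40
  14  22/ 87  20/ 87  18/ 80  12/ 40  12/ 36  13/ 36  12/ 36  11/ 38  13/ 38  12/ 39  14/ 52  35/ 56  35/ 58  25/ 44
   7
[... 3202 characters left out ...]
-35   2/ 38   2/ 36   5/ 31   2/ 31   3/ 30   3/ 32   1/ 31   1/ 34   1/ 38   2/ 42   1/ 39   2/ 36   1/ 33   3/ 29
 -42   1/ 40   2/ 39   2/ 34   2/ 32   2/ 28   1/ 32   1/ 34   2/ 39   2/ 42   2/ 45   1/ 42   1/ 39   2/ 37   2/ 37
 -49   3/ 39   2/ 41   2/ 40   1/ 36   2/ 36   2/ 34   2/ 39   2/ 40   1/ 42   2/ 44   2/ 44   2/ 42   1/ 40   2/ 38
 -56   2/ 41   2/ 40   2/ 41   2/ 40   2/ 38   1/ 40   2/ 44   1/ 44   2/ 45   2/ 45   1/ 42   1/ 41   1/ 42   2/ 40
 -63   1/ 40   2/ 38   0/ 42   1/ 43   2/ 41   1/ 40   1/ 44   1/ 46   0/ 45   1/ 44   1/ 40   3/ 37   1/ 42   1/ 40
 -70   2/ 37  -0/ 37   1/ 42   1/ 42   3/ 43   2/ 44   2/ 45   2/ 48   2/ 46   2/ 46   0/ 40   0/ 38   1/ 39   2/ 41
```

A grey offcut 11 mm high visually covers most of the tongue, but the 160 mm thick part plus its shoulder at the right end fits the rail. So lap_end points to world -y. Now the jig landmarks and the first move vector.

```bash
cat >> m.py <<'E'
from scipy.spatial.transform import Rotation as R
def delta(p,yaw_y_deg=None):
    """shift (25mm units) and z-twist (8deg units) in tool axes to bring TCP to p, tool pointing down, tool y at given world angle"""
    s=read_state();M=R.from_euler("xyz",s["orientation"])
    d=M.inv().apply(np.array(p)-s["tool_pos"])/.025
    tw=None
    if yaw_y_deg is not None:
        t=np.radians(yaw_y_deg);y=np.array([np.cos(t),np.sin(t),0]);z=np.array([0,0,-1.]);G=R.from_matrix(np.c_[np.cross(y,z),y,z])
        tw=np.degrees((M.inv()*G).as_rotvec())/8
    print("t",round(s["t"],2),"pos",s["tool_pos"].round(4),"shift",d.round(3),"twist",None if tw is None else tw.round(3))
E
python3 - <<'E'
from m import *
t=np.load("top0.npz");im=t["im"];P=t["P"]
o=np.array([.6646,-.2825]);xd=np.array([.067,-.9978]);yd=np.array([.9978,.067])
def J(p): p=np.atleast_2d(p)[:,:2]-o; return np.c_[p@xd,p@yd]*1e3
def reg(r0,r1,c0,c1,m):
    M=np.zeros((400,640),bool);M[r0:r1,c0:c1]=1;return M&m
v=im.max(2)
k=reg(188,214,380,410,(v<100)&(P[...,2]>.09));q=P[k]
c=cv2.minAreaRect(big(k));print("pad",c,ray("top",[c[0]],.11),J(ray("top",[c[0]],.11)),"med",np.median(q,0),J(np.median(q,0)))
k=reg(215,245,380,406,(P[...,2]>.035)&(P[...,2]<.07));c=cv2.minAreaRect(big(k));q=P[k]
print("tab",c);j=J(q)
for r in range(215,242):
    cc=np.where(k[r])[0]
    if len(cc):print(r,cc.min(),cc.max(),(ray("top",[[cc.mean(),r]],.049)@np.eye(3)).round(4)[0],J(ray("top",[[cc.mean(),r]],.049)).round(1)[0])
# fence / stop brown edges
hsv=cv2.cvtColor(im,cv2.COLOR_RGB2HSV)
k=reg(125,160,360,410,(P[...,2]>.027)&(P[...,2]<.042)&(im[...,0].astype(int)-im[...,2]>25)&(v<150))
j=J(P[k]);f=j[j[:,0]<-5];print("fence y pct",np.percentile(f[:,1],[3,10,50,90,97]),"x min",np.percentile(f[:,0],2));f=j[j[:,1]<8];print("stop x",np.percentile(f[:,0],[3,10,50,90,97]) if len(f) else 0)
# top box
delta([.50,-.30,.25],3.8)
E
```

```text
pad ((393.5, 200.5), (11.0, 11.0), 90.0) [[ 0.50448753 -0.29088252  0.11      ]] [[  -2.36346125 -160.32185251]] med [ 0.50570956 -0.29032171  0.11138533] [[  -2.84116097 -159.06493125]]
tab ((393.0, 225.0), (20.0, 10.0), 90.0)
215 389 390 [ 0.4655 -0.2909  0.049 ] [  -5.  -199.3]
216 389 394 [ 0.4625 -0.2966  0.049 ] [   0.6 -202.6]
217 389 394 [ 0.4596 -0.2966  0.049 ] [   0.3 -205.5]
218 389 394 [ 0.4567 -0.2965  0.049 ] [   0.  -208.4]
219 389 394 [ 0.4538 -0.2964  0.049 ] [-2.000e-01 -2.113e+02]
220 389 394 [ 0.4509 -0.2963  0.049 ] [  -0.5 -214.1]
221 390 394 [ 0.448  -0.2977  0.049 ] [   0.7 -217.1]
222 390 394 [ 0.4451 -0.2977  0.049 ] [   0.4 -220. ]
223 390 394 [ 0.4422 -0.2976  0.049 ] [ 2.000e-01 -2.229e+02]
224 390 394 [ 0.4394 -0.2975  0.049 ] [-1.000e-01 -2.257e+02]
225 390 395 [ 0.4365 -0.2989  0.049 ] [   1.1 -228.7]
226 389 397 [ 0.4336 -0.3003  0.049 ] [   2.3 -231.7]
227 388 397 [ 0.4307 -0.2988  0.049 ] [   0.6 -234.5]
228 388 397 [ 0.4278 -0.2987  0.049 ] [   0.3 -237.4]
229 388 397 [ 0.4249 -0.2986  0.049 ] [   0.  -240.2]
230 388 397 [ 0.422  -0.2986  0.049 ] [-2.000e-01 -2.431e+02]
231 388 398 [ 0.4192 -0.2999  0.049 ] [   1.  -246.1]
232 388 398 [ 0.4163 -0.2999  0.049 ] [   0.7 -248.9]
233 388 398 [ 0.4134 -0.2998  0.049 ] [   0.4 -251.8]
234 388 398 [ 0.4105 -0.2997  0.049 ] [ 2.000e-01 -2.547e+02]
235 389 397 [ 0.4076 -0.2997  0.049 ] [-1.000e-01 -2.575e+02]
fence y pct [16.61504808 17.46100929 26.58788978 35.64951298 37.50971316] x min -43.05710710878998
stop x [18.92568586 19.82623476 25.52594334 32.02446643 32.95606396]
t 0.1 pos [0.2414 0.5213 0.3028] shift [-23.195 -25.455   2.159] twist [-1.500e-02  6.000e-03  7.668e+00]
```

```bash
python3 -m crank '{"jaw":[0,0,0,0,0,0,0,0],"xyz":[[-10,-11,0],[-10,-11,0],[-10,-11,0],[-10,-11,0],[-10,-11,0],[-10,-11,0],[-10,-11,0],[-10,-11,0]],"twist":[[0,0,4],[0,0,4],[0,0,4],[0,0,4],[0,0,4],[0,0,4],[0,0,4],[0,0,4]]}'
python3 - <<'E'
from m import *
delta([.5045,-.2925,.25],3.8)
E
```

```text
t: 0.9
tool_pos: [0.3532, 0.164, 0.3036]
orientation: [-3.141, 0.001, 2.146]
force: [-0.5, -0.0, 0.5]
opening: 0.0002
grip_force: 0.0
t 0.9 pos [0.3532 0.164  0.3036] shift [-18.613  -4.847   2.167] twist [-3.000e-03  9.000e-03  3.642e+00]
```

```bash
python3 -m crank '{"jaw":[0,0,0,0,0,0,0,0],"xyz":[[-15,-4,0],[-15,-4,0],[-15,-4,0],[-15,-4,0],[-15,-4,0],[-15,-4,0],[-15,-4,0],[-15,-4,0]],"twist":[[0,0,3.64],[0,0,3.64],[0,0,3.64],[0,0,3.64],[0,0,3.64],[0,0,3.64],[0,0,3.64],[0,0,3.64]]}'
python3 - <<'E'
from m import *
delta([.5045,-.2925,.195],3.8)
E
```

```text
t: 1.7
tool_pos: [0.4744, -0.2044, 0.3034]
orientation: [-3.141, 0.0, 1.639]
force: [0.3, 0.8, -0.4]
opening: 0.0002
grip_force: 0.0
t 1.7 pos [ 0.4744 -0.2044  0.3034] shift [-3.599  0.963  4.335] twist [-0.003  0.     0.014]
```

```bash
python3 -m crank '{"jaw":[0,0,0,0,0],"xyz":[[-2,0.5,0.5],[-3.6,0.96,1.5],[-3.6,0.96,3],[-3.6,0.96,4.3],[-3.6,0.96,4.3]],"twist":[[0,0,0],[0,0,0],[0,0,0],[0,0,0],[0,0,0]]}'
python3 - <<'E'
from m import *
delta([.5045,-.2925,.183],3.8)
E
```

```text
t: 2.2
tool_pos: [0.501, -0.2875, 0.1899]
orientation: [-3.131, -0.009, 1.64]
force: [-0.5, 1.6, -0.5]
opening: 0.0001
grip_force: 0.0
t 2.2 pos [ 0.501  -0.2875  0.1899] shift [-0.213  0.129  0.273] twist [-0.073 -0.066  0.021]
```

```bash
python3 -m crank '{"jaw":[0,0,0,0,0,0],"xyz":[[0,0,0],[0,0,0.3],[0,-0.05,0.5],[0,-0.1,0.7],[0,-0.15,0.9],[0,-0.15,0.9]],"twist":[[0,0,0],[0,0,0],[0,0,0],[0,0,0],[0,0,0],[0,0,0]]}'
python3 - <<'E'
from m import *
delta([.5045,-.2925,.183],3.8)
E
```

```text
t: 2.8
tool_pos: [0.5008, -0.2904, 0.1743]
orientation: [3.141, 0.002, 1.641]
force: [-1.6, -1.4, 4.3]
opening: -0.0001
grip_force: 2.0
t 2.8 pos [ 0.5008 -0.2904  0.1743] shift [-0.094  0.142 -0.347] twist [0.004 0.011 0.028]
```

```bash
python3 -m crank '{"jaw":[0,0,0,0,0,0,0],"xyz":[[0,-0.05,0.2],[0,-0.08,0.4],[0,-0.1,0.6],[0,-0.13,0.8],[0,-0.15,1.0],[0,-0.15,1.1],[0,-0.15,1.1]],"twist":[[0,0,0],[0,0,0],[0,0,0],[0,0,0],[0,0,0],[0,0,0],[0,0,0]]}'
```

```text
t: 3.5
tool_pos: [0.4966, -0.2909, 0.1479]
orientation: [-3.14, 0.001, 1.641]
force: [-6.0, -0.7, 10.0]
opening: 0.0001
grip_force: 5.1
```

```bash
python3 -m crank '{"jaw":[0,0,0],"xyz":[[0,0,0.06],[0,0,0.12],[0,0,0.12]],"twist":[[0,0,0],[0,0,0],[0,0,0]]}'
```

```text
t: 3.8
tool_pos: [0.4965, -0.2909, 0.1457]
orientation: [-3.14, 0.001, 1.641]
force: [-8.5, 0.0, 13.5]
opening: 0.0001
grip_force: 7.2
```

```bash
python3 -m crank '{"jaw":[0,0,0],"xyz":[[0,-0.05,0.08],[0,-0.1,0.12],[0,-0.1,0.12]],"twist":[[0,0,0],[0,0,0],[0,0,0]]}'
```

```text
t: 4.1
tool_pos: [0.4957, -0.2909, 0.1423]
orientation: [3.138, 0.002, 1.641]
force: [-0.4, 0.5, 7.4]
opening: 0.0002
grip_force: 3.9
```

```bash
python3 -m crank '{"jaw":[0,0,0],"xyz":[[0,-0.02,0.06],[0,-0.04,0.1],[0,-0.04,0.1]],"twist":[[0,0,0],[0,0,0],[0,0,0]]}'
```

```text
t: 4.4
tool_pos: [0.4954, -0.2909, 0.1401]
orientation: [3.137, 0.002, 1.641]
force: [0.7, 1.4, 7.6]
opening: -0.0001
grip_force: 4.0
```

```bash
python3 -m crank '{"jaw":[0,0,0],"xyz":[[0,0,0.04],[0,0,0.08],[0,0,0.08]],"twist":[[0,0,0],[0,0,0],[0,0,0]]}'; python3 - <<'E'
from m import *
im,d,P=cloud("scene");np.savez("s1.npz",im=im,P=P)
cv2.imwrite("pics/p1.png",cv2.resize(im[180:320,300:480],None,fx=4,fy=4)[...,::-1])
E
```

```text
t: 4.7
tool_pos: [0.4955, -0.2909, 0.1382]
orientation: [3.137, 0.002, 1.641]
force: [-0.2, 1.8, 9.1]
opening: -0.0002
grip_force: 4.8
```

View pics/p1.png

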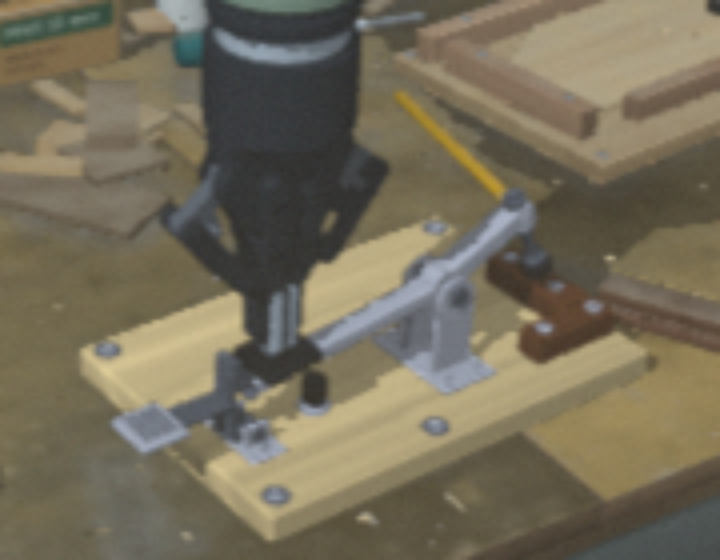

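The picture shows the lever well down under the closed fingers, with the foot raised at (537,262). The catch is just beyond the plate at (230,375). I'll estimate the lever angle from the stud top.

```bash
python3 - <<'E'
from m import *
o=np.array([.6646,-.2825]);xd=np.array([.067,-.9978]);yd=np.array([.9978,.067])
def f(P):
    q=P[200:300,330:480].reshape(-1,3);j=np.c_[(q[:,:2]-o)@xd,(q[:,:2]-o)@yd,q[:,2]]*1e3
    k=(abs(j[:,0])<20)&(j[:,1]>-50)&(j[:,1]<25)&(j[:,2]>60)&(j[:,2]<150);a=j[k]
    top=a[a[:,2]>np.percentile(a[:,2],80)]
    b=a[a[:,1]<-5];print(k.sum(),"top",np.median(top,0).round(1),"slope",np.degrees(np.arctan(np.polyfit(b[:,1],b[:,2],1)[0])).round(1))
f(np.load("scene0.npz")["P"]);f(np.load("s1.npz")["P"])
E
```

```text
181 top [ 3.3 -4.7 80. ] slope -0.0
241 top [  4.  -13.3 101.8] slope 25.0
```

```bash
python3 -m crank '{"jaw":[0,0,0,0,0],"xyz":[[0,0,-0.1],[0,0,-0.2],[0,0,-0.3],[0,0,-0.4],[0,0,-0.4]],"twist":[[0,0,0],[0,0,0],[0,0,0],[0,0,0],[0,0,0]]}'
```

```text
t: 5.25
tool_pos: [0.4935, -0.2904, 0.1458]
orientation: [-3.141, -0.0, 1.641]
force: [-0.2, -0.2, 0.7]
opening: -0.0003
grip_force: 0.0
```

The force drops to zero while the plate stays down, so the catch holds. On to the rail.

```bash
python3 -m crank '{"jaw":[0,0,30,60,60,60,60,60],"xyz":[[0,0,-2],[0,0,-4],[2,0,-4.2],[4,0,-4.2],[6,0,-4.2],[8,0,-4.2],[10,0,-4.2],[10,0,-4.2]],"twist":[[0,0,0],[0,0,0],[0,0,-0.5],[0,0,-1],[0,0,-2],[0,0,-2],[0,0,-2],[0,0,-2]]}'
python3 - <<'E'
from m import *
im,d,P=cloud("top")
o=np.array([.6646,-.2825]);yd=np.array([.9978,.067])
k=np.zeros((400,640),bool);k[185:215,380:406]=1;k&=im.max(2)<100
print("pad z",np.percentile(P[k][:,2],[10,50,90]))
delta([.4602,.1155,.15],19.9)
E
```

```text
t: 6.05
tool_pos: [0.4745, -0.0357, 0.2503]
orientation: [-3.141, -0.003, 1.927]
force: [-0.3, -0.4, -0.9]
opening: 0.06
grip_force: 0.0
pad z [0.05447677 0.06646721 0.07049301]
t 6.1 pos [ 0.4752 -0.0383  0.2506] shift [5.973 1.576 4.025] twist [-0.004 -0.004  0.055]
```

Pad height is 66 mm, so the lever is held. Now to the rail.

```bash
python3 -m crank '{"jaw":[60,60,60,60,60,60,60,60],"xyz":[[2,0.5,0],[4,1,1],[5.97,1.58,2],[5.97,1.58,4],[5.97,1.58,6],[5.97,1.58,6.6],[5.97,1.58,6.6],[5.97,1.58,6.6]],"twist":[[0,0,0.05],[0,0,0.05],[0,0,0.05],[0,0,0.05],[0,0,0.05],[0,0,0.05],[0,0,0.05],[0,0,0.05]]}'
python3 - <<'E'
from m import *
delta([.4602,.1155,.077],19.9);print(read_state()["force"])
E
```

```text
t: 6.9
tool_pos: [0.4628, 0.1118, 0.086]
orientation: [-3.141, 0.0, 1.912]
force: [0.7, 0.1, 0.0]
opening: 0.0601
grip_force: 0.0
t 6.9 pos [0.4628 0.1118 0.086 ] shift [ 0.175 -0.047  0.36 ] twist [-0.001  0.002 -0.045]
[0.65546252 0.12945098 0.01926094]
```

```bash
python3 -m crank '{"jaw":[60,60,28,15,15,15,15,15],"xyz":[[0.15,-0.05,0.2],[0.15,-0.05,0.35],[0.15,-0.05,0.35],[0.15,-0.05,0.35],[0.15,-0.05,0.35],[0.15,-0.05,0.35],[0.15,-0.05,0.35],[0.15,-0.05,0.35]],"twist":[[0,0,-0.04],[0,0,-0.04],[0,0,-0.04],[0,0,-0.04],[0,0,-0.04],[0,0,-0.04],[0,0,-0.04],[0,0,-0.04]]}'
```

```text
t: 7.7
tool_pos: [0.4604, 0.1159, 0.0781]
orientation: [3.14, 0.001, 1.919]
force: [-1.3, 0.2, 6.5]
opening: 0.0303
grip_force: 61.1
```

```bash
python3 -m crank '{"jaw":[15,15,15,15,15],"xyz":[[0,0,-0.2],[0,0,-0.6],[0,0,-1.4],[0,0,-2.6],[0,0,-2.6]],"twist":[[0,0,0],[0,0,0],[0,0,0],[0,0,0],[0,0,0]]}'; python3 - <<'E'
from m import *
im,d,P=cloud("top");im2,_,P2=cloud("scene");np.savez("l.npz",im=im,P=P,im2=im2,P2=P2)
a=cv2.resize(im[170:270,190:330],None,fx=4,fy=4);b=cv2.resize(im2[150:250,220:360],None,fx=4,fy=4)
cv2.imwrite("pics/l.png",cv2.resize(np.vstack([a,b]),(420,600))[...,::-1]);print(read_state()["force"])
E
```

```text
t: 8.2
tool_pos: [0.4625, 0.1161, 0.1463]
orientation: [3.133, 0.002, 1.919]
force: [0.2, -0.4, 0.1]
opening: 0.0303
grip_force: 60.3
[-0.61148617  0.30643421 -1.11026101]
```

View pics/l.png

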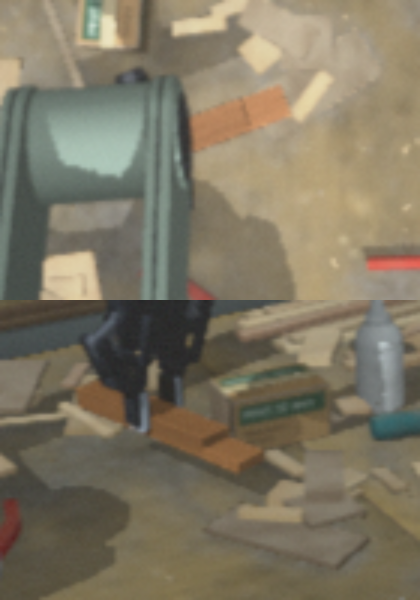

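The rail is lifted with its full tongue visible: the top-view tip is at crop (290,95), and the scene view shows the step at (225,440). Next I measure the rail in the tool frame.

```bash
cat > rail.py <<'E'
from m import *
def orange(im):
    h=cv2.cvtColor(im,cv2.COLOR_RGB2HSV);return (h[...,0]<15)&(h[...,1]>100)&(h[...,2]>55)
E
python3 - <<'E'
from rail import *
L=np.load("l.npz");s=read_state();M=R.from_euler("xyz",s["orientation"])
for im,P,sl,nm in((L["im"],L["P"],(slice(190,230),slice(250,295)),"top"),(L["im2"],L["P2"],(slice(170,215),slice(240,315)),"scene")):
    k=np.zeros((400,640),bool);k[sl]=orange(im)[sl];k&=(P[...,2]>.03)
    q=P[k];j=M.inv().apply(q-s["tool_pos"])*1e3
    u=-j[:,0]
    print(nm,len(q),"u pct",np.percentile(u,[0,2,50,98,100]).round(1))
    for lo in range(30,130,8):
        w=(u>lo)&(u<=lo+8)
        if w.sum()>3:print(lo,w.sum(),"y",np.percentile(j[w,1],[5,50,95]).round(1),"z",np.percentile(q[w,2]*1e3,[10,50,90]).round(1))
    if nm=="top":
        k2=k&(P[...,2]<.095);c=cv2.minAreaRect(big(k));b=cv2.boxPoints(c)
        for z in(.08,.09):print("box",(M.inv().apply(ray("top",b,z)-s["tool_pos"])*1e3).round(1).tolist())
E
```

```text
top 369 u pct [ 22.   24.4  66.9 111.5 113.6]
30 33 y [-9.8  3.7 17.2] z [86.8 89.7 91.7]
38 30 y [-10.3   3.   16.7] z [86.8 89.1 91.2]
46 34 y [-9.8  4.6 17.7] z [87.4 89.  91.2]
54 40 y [-18.6  -0.1  17.3] z [ 87.1  90.  365.8]
62 32 y [-10.1   4.1  17.3] z [87.1 89.5 92.9]
70 34 y [-10.1   3.9  17.1] z [80.9 88.3 91.2]
78 32 y [-9.4  2.9 16.8] z [76.2 79.9 81.8]
86 30 y [-8.9  3.9 17.2] z [76.5 79.7 81.6]
94 33 y [-10.    3.8  17.5] z [76.2 78.7 81.6]
102 30 y [-9.5  4.1 17. ] z [77.9 79.2 81.1]
110 13 y [-7.7  4.  16.1] z [77.7 79.3 82.4]
box [[-17.7, 19.9, 63.1], [-113.5, 20.0, 63.1], [-113.6, -11.3, 63.0], [-17.9, -11.4, 63.0]]
box [[-19.0, 19.1, 53.1], [-114.0, 19.3, 53.1], [-114.1, -11.8, 53.0], [-19.2, -11.8, 53.0]]
scene 383 u pct [-82.1 -73.2  47.7 115.3 903.6]
30 15 y [-18.7  -8.1  10.9] z [78.7 87.5 89.3]
38 16 y [-17.1 -12.8  13.3] z [78.6 88.4 89.8]
46 16 y [-16.6 -10.6   7.5] z [78.1 87.7 89.6]
54 24 y [-17.9 -13.5  13.6] z [75.4 87.  88.8]
62 17 y [-17.5 -11.6   4.9] z [75.2 87.3 89.7]
70 37 y [-16.2  -1.9  15.4] z [77.4 84.  89.1]
78 18 y [-17.8  -5.9  11.3] z [77.  78.3 79.7]
86 22 y [-16.1  -3.6  12.7] z [72.8 77.7 79.2]
94 20 y [-18.3  -4.6  12.6] z [74.5 77.5 78.8]
102 15 y [-17.9 -11.4  13.8] z [73.5 77.8 79.7]
110 23 y [-15.4  -1.5  14.4] z [70.2 76.6 78.5]
```

```bash
python3 - <<'E'
from m import *
delta([.649,-.110,.18],3.84)
E
```

```text
t 8.3 pos [0.46   0.1159 0.143 ] shift [-11.075   4.027  -1.466] twist [1.400e-02 2.000e-03 2.014e+00]
```

```bash
python3 -m crank '{"jaw":[15,15,15,15,15,15,15,15],"xyz":[[0,0,-1.4],[-1.5,0.5,-1.6],[-3,1,-1.6],[-4.5,1.6,-1.6],[-6,2.2,-1.6],[-7.5,2.8,-1.6],[-9,3.4,-1.6],[-10,3.7,-1.6]],"twist":[[0,0,0],[0,0,0.3],[0,0,0.6],[0,0,0.9],[0,0,1.2],[0,0,1.6],[0,0,2],[0,0,2]]}'; python3 - <<'E'
from m import *
delta([.649,-.110,.106],3.84)
E
```

```text
t: 9.1
tool_pos: [0.6324, -0.0897, 0.1801]
orientation: [-3.139, -0.0, 1.637]
force: [-0.0, -0.0, -0.1]
opening: 0.0306
grip_force: 60.3
t 9.1 pos [ 0.6324 -0.0897  0.1801] shift [-0.855  0.614  2.961] twist [-0.015 -0.003 -0.003]
```

```bash
python3 -m crank '{"jaw":[15,15],"xyz":[[0,0,0],[0,0,0]],"twist":[[0,0,0],[0,0,0]]}'; python3 - <<'E'
from m import *
delta([.649,-.110,.106],3.84)
E
```

```text
t: 9.3
tool_pos: [0.6307, -0.0877, 0.1799]
orientation: [-3.138, -0.002, 1.639]
force: [1.0, 1.0, -1.2]
opening: 0.0307
grip_force: 60.2
t 9.3 pos [ 0.6307 -0.0877  0.1799] shift [-0.946  0.683  2.953] twist [-0.028 -0.013  0.005]
```

```bash
python3 -m crank '{"jaw":[15,15,15,15,15,15],"xyz":[[-0.5,0.4,0.5],[-0.95,0.68,1.3],[-0.95,0.68,2.2],[-0.95,0.68,2.9],[-0.95,0.68,2.9],[-0.95,0.68,2.9]],"twist":[[0,0,0],[0,0,0],[0,0,0],[0,0,0],[0,0,0],[0,0,0]]}'; python3 - <<'E'
from rail import *
im,d,P=cloud("top");im2,_,P2=cloud("scene")
s=read_state();print(s["tool_pos"],s["force"])
o=np.array([.6646,-.2825]);xd=np.array([.067,-.9978]);yd=np.array([.9978,.067])
for nm,i,p in(("top",im,P),("scene",im2,P2)):
    j=np.dstack([(p[...,:2]-o)@xd,(p[...,:2]-o)@yd,p[...,2]])*1e3
    k=orange(i)&(j[...,0]>-300)&(j[...,0]<-30)&(abs(j[...,1])<40)&(j[...,2]>21)&(j[...,2]<60)
    q=j[k];print(nm,k.sum(),"x",np.percentile(q[:,0],[1,50,98,100]).round(1))
    for lo in range(-180,-50,10):
        w=q[(q[:,0]>lo)&(q[:,0]<=lo+10)]
        if len(w)>3:print(lo,np.percentile(w[:,1],[5,50,95]).round(1),np.percentile(w[:,2],[10,50,90]).round(1))
delta([.6583-.0048,-.1892-.0003,.100],3.84)
E
```

```text
t: 9.9
tool_pos: [0.6496, -0.1091, 0.109]
orientation: [-3.14, -0.001, 1.641]
force: [0.6, -0.3, -0.0]
opening: 0.0303
grip_force: 60.3
[ 0.65103992 -0.1097903   0.11094267] [ 0.0151741  -0.26545387  0.27857288]
top 269 x [-239.1 -145.9  -40.2  -31.2]
-150 [-18.6 -17.7 -16.4] [47.6 50.2 52.7]
-140 [-18.6 -14.1  -4.8] [43.6 51.2 55. ]
-130 [-16.6  -6.   -3. ] [48.  50.8 54.8]
-100 [-17.6 -12.5  -4.9] [40.2 41.8 44.6]
-90 [-16.2  -4.1   9.1] [38.8 40.9 44.5]
-80 [-14.9  -2.5   9.1] [39.3 41.9 45.2]
-70 [-16.6  -2.5   9.7] [38.3 40.8 43.3]
scene 436 x [-250.3 -121.2  -36.   -30.3]
-180 [-4.   2.2  8.2] [52.4 54.1 54.9]
-170 [-13.8  -0.5   8.7] [53.1 54.7 55.6]
-160 [-21.8 -17.8   3.8] [41.6 52.6 55. ]
-150 [-20.5 -17.2   7.1] [43.8 52.8 54.9]
-140 [-19.4  -5.7   5.3] [39.7 53.3 55.3]
-130 [-20.3 -13.9   6. ] [44.6 53.2 54.8]
-120 [-20.8 -15.9   4.3] [44.6 53.2 55.3]
-110 [-20.5 -13.1  10.1] [44.7 52.7 54.8]
-100 [-19.8  -3.8   8.6] [41.9 44.4 53.4]
-90 [-20.6  -8.4   7.2] [42.2 44.  45.7]
-80 [-19.8  -7.2   8.2] [42.4 43.5 44.7]
-70 [-19.7  -8.2   9. ] [38.8 43.7 45.4]
-60 [-17.9  -3.   10.2] [41.7 43.2 44.4]
t 10.0 pos [ 0.651  -0.1098  0.1109] shift [-3.187 -0.124  0.44 ] twist [0.014 0.005 0.018]
```

```bash
python3 -m crank '{"jaw":[15,15,15,15,15,15,15,15],"xyz":[[0,0,0.2],[-0.4,-0.05,0.4],[-1,-0.05,0.4],[-1.5,-0.05,0.4],[-2,-0.05,0.4],[-2.4,-0.05,0.4],[-2.8,-0.05,0.4],[-2.8,-0.05,0.4]],"twist":[[0,0,0],[0,0,0.02],[0,0,0.02],[0,0,0.02],[0,0,0.02],[0,0,0.02],[0,0,0.02],[0,0,0.02]]}'; python3 - <<'E'
from m import *
delta([.6583,-.1892,.097],3.84)
E
```

```text
t: 10.8
tool_pos: [0.6541, -0.182, 0.0998]
orientation: [3.141, 0.001, 1.635]
force: [0.1, -0.1, -0.5]
opening: 0.0304
grip_force: 60.3
t 10.8 pos [ 0.6541 -0.182   0.0998] shift [-0.298  0.147  0.114] twist [ 0.005  0.005 -0.02 ]
```

```bash
python3 -m crank '{"jaw":[15,15,15],"xyz":[[0,0,0.05],[0,0,0.1],[0,0,0.1]],"twist":[[0,0,0],[0,0,-0.01],[0,0,-0.02]]}'
```

```text
t: 11.1
tool_pos: [0.6537, -0.1792, 0.0967]
orientation: [-3.141, -0.001, 1.641]
force: [-0.9, -0.3, -1.7]
opening: 0.0307
grip_force: 60.3
```

```bash
python3 -m crank '{"jaw":[15,15,15,15],"xyz":[[-0.08,0,0],[-0.16,0,0],[-0.24,0,0],[-0.24,0,0]],"twist":[[0,0,0],[0,0,0],[0,0,0],[0,0,0]]}'
```

```text
t: 11.5
tool_pos: [0.6545, -0.1864, 0.0972]
orientation: [3.141, 0.0, 1.639]
force: [0.5, -0.5, 0.7]
opening: 0.0307
grip_force: 60.3
```

```bash
python3 -m crank '{"jaw":[15,15,15,15],"xyz":[[0,0,0.04],[-0.08,0,0.04],[-0.12,0,0.04],[-0.12,0,0.04]],"twist":[[0,0,0],[0,0,0],[0,0,0],[0,0,0]]}'
```

```text
t: 11.9
tool_pos: [0.6546, -0.1882, 0.0962]
orientation: [-3.141, -0.002, 1.64]
force: [-0.0, 4.0, 1.6]
opening: 0.0305
grip_force: 60.5
```

```bash
python3 -m crank '{"jaw":[15,15,15],"xyz":[[-0.04,0,0],[-0.08,0,0],[-0.08,0,0]],"twist":[[0,0,0],[0,0,0],[0,0,0]]}'
```

```text
t: 12.2
tool_pos: [0.6546, -0.1884, 0.0962]
orientation: [-3.141, -0.005, 1.64]
force: [-0.9, 10.0, 3.1]
opening: 0.0305
grip_force: 60.8
```

Stop reached. I'll ease off a little and push toward the fence.

```bash
python3 -m crank '{"jaw":[15,15,15,15],"xyz":[[0.08,0,0],[0.08,0.06,0],[0.08,0.12,0],[0.08,0.12,0]],"twist":[[0,0,0],[0,0,0],[0,0,0],[0,0,0]]}'
```

```text
t: 12.6
tool_pos: [0.6558, -0.1881, 0.0962]
orientation: [-3.136, -0.003, 1.639]
force: [-7.0, 5.1, 7.6]
opening: 0.0302
grip_force: 61.2
```

```bash
python3 -m crank '{"jaw":[15,15,15],"xyz":[[0,0.04,0],[0,0.08,0],[0,0.08,0]],"twist":[[0,0,0],[0,0,0],[0,0,0]]}'
```

```text
t: 12.9
tool_pos: [0.6575, -0.188, 0.0963]
orientation: [-3.136, -0.003, 1.638]
force: [-7.9, 4.6, 7.5]
opening: 0.0304
grip_force: 61.2
```

```bash
python3 -m crank '{"jaw":[15,15,15],"xyz":[[0.02,0.04,-0.03],[0.03,0.08,-0.03],[0.03,0.08,-0.03]],"twist":[[0,0,0],[0,0,0],[0,0,0]]}'
```

```text
t: 13.2
tool_pos: [0.6585, -0.1878, 0.0963]
orientation: [-3.133, -0.002, 1.639]
force: [-9.1, 3.4, 6.7]
opening: 0.0303
grip_force: 61.2
```

```bash
python3 -m crank '{"jaw":[15,15,15],"xyz":[[0,0.04,0],[0,0.06,0],[0,0.06,0]],"twist":[[0,0,0],[0,0,0],[0,0,0]]}'
```

```text
t: 13.5
tool_pos: [0.6588, -0.1878, 0.0963]
orientation: [-3.13, -0.003, 1.638]
force: [-13.1, 2.2, 9.1]
opening: 0.0304
grip_force: 61.6
```

```bash
python3 -m crank '{"jaw":[15,15,15,15],"xyz":[[-0.05,-0.04,0],[-0.1,-0.06,0],[-0.1,-0.06,0],[-0.07,-0.08,0]],"twist":[[0,0,0],[0,0,0],[0,0,0],[0,0,0]]}'; python3 - <<'E'
from rail import *
im,d,P=cloud("top");im2,_,P2=cloud("scene")
o=np.array([.6646,-.2825]);xd=np.array([.067,-.9978]);yd=np.array([.9978,.067])
s=read_state();print(s["tool_pos"],s["force"],s["orientation"])
cv2.imwrite("pics/q.png",cv2.resize(im2[190:300,340:500],None,fx=5,fy=5)[...,::-1])
E
```

```text
t: 13.9
tool_pos: [0.6584, -0.188, 0.0963]
orientation: [-3.134, -0.005, 1.638]
force: [-7.7, 5.1, 5.6]
opening: 0.0304
grip_force: 61.1
[ 0.65840116 -0.18807565  0.09627354] [-7.39823833  6.70533866  7.17300164] [-3.13407894 -0.00453345  1.63838554]
```

View pics/q.png

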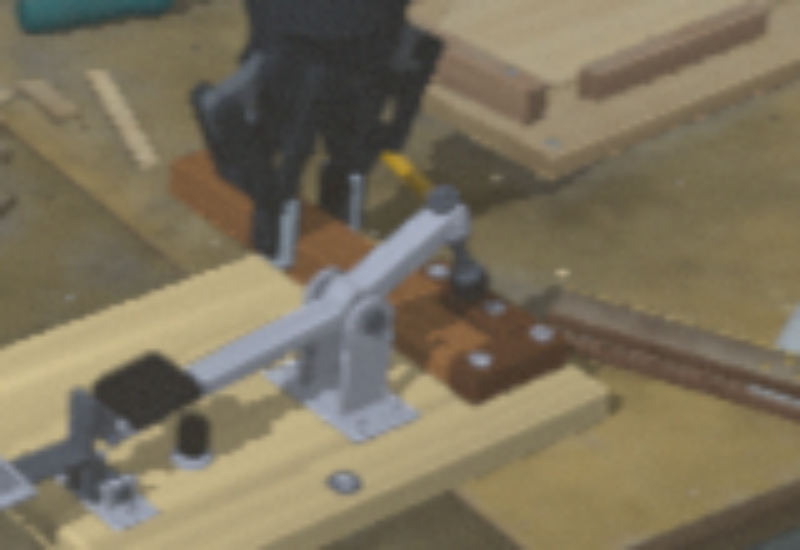

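The rail lies on the base with its tongue under the raised foot, meeting the stop at (450,365) and lying along the fence. The catch is hooked over the plate at (85,400). I'll release the rail.

```bash
python3 -m crank '{"jaw":[45,45,45,45,45,45,45],"xyz":[[0,0,0],[0,0,0],[0,0,0],[0,0,-0.6],[0,0,-2],[0,0,-4],[0,0,-4]],"twist":[[0,0,0],[0,0,0],[0,0,0],[0,0,0],[0,0,0],[0,0,0],[0,0,0]]}'; python3 - <<'E'
from m import *
delta([.42,-.2995,.20],3.84)
E
```

```text
t: 14.7
tool_pos: [0.6663, -0.1919, 0.2082]
orientation: [3.125, 0.009, 1.64]
force: [0.2, 0.2, 1.1]
opening: 0.0451
grip_force: 0.0
t 14.7 pos [ 0.6663 -0.1919  0.2082] shift [ -3.614 -10.128   0.188] twist [0.122 0.064 0.013]
```

```bash
python3 -m crank '{"jaw":[45,20,0,0,0,0,0,0],"xyz":[[0,-1.5,-0.5],[-0.5,-3,-0.5],[-1,-5,-0.5],[-2,-7,-0.5],[-3,-9,-0.4],[-3.6,-10.1,0],[-3.6,-10.1,0],[-3.6,-10.1,0]],"twist":[[0,0,0],[0,0,0],[0,0,0],[0,0,0],[0,0,0],[0,0,0],[0,0,0],[0,0,0]]}'; python3 - <<'E'
from rail import *
im,d,P=cloud("top");im2,_,P2=cloud("scene");np.savez("r.npz",im=im,P=P,im2=im2,P2=P2)
o=np.array([.6646,-.2825]);xd=np.array([.067,-.9978]);yd=np.array([.9978,.067])
m=camera_model("top")
for nm,i,p in(("top",im,P),("scene",im2,P2)):
    j=np.dstack([(p[...,:2]-o)@xd,(p[...,:2]-o)@yd,p[...,2]])*1e3
    k=orange(i)&(j[...,0]>-200)&(j[...,0]<40)&(abs(j[...,1])<40)&(j[...,2]>21)&(j[...,2]<60)
    q=j[k];print(nm,k.sum(),"x",np.percentile(q[:,0],[1,50,98,100]).round(1))
    for lo in range(-190,30,15):
        w=q[(q[:,0]>lo)&(q[:,0]<=lo+15)]
        if len(w)>3:print(lo,len(w),np.percentile(w[:,1],[5,50,95]).round(1),np.percentile(w[:,2],[10,50,90]).round(1))
a=cv2.resize(im[110:240,300:430],None,fx=4.4,fy=4.4,interpolation=2)
cv2.imwrite("pics/r.png",a[...,::-1]);s=read_state();print(s["force"]);delta([.4205,-.2995,.128],3.84)
E
```

```text
t: 15.5
tool_pos: [0.4151, -0.2978, 0.198]
orientation: [3.14, 0.001, 1.637]
force: [0.2, 0.8, -0.8]
opening: 0.0
grip_force: 0.0
top 746 x [-178.3  -77.9   28.3   33.9]
-190 21 [-11.5   0.5  15.2] [36.7 38.3 39.7]
-175 55 [-14.9  -0.5  14.5] [36.1 38.9 41.6]
-160 57 [-15.1  -1.3  13.5] [35.3 38.6 42.4]
-145 59 [-14.9  -0.4  14.4] [36.2 39.2 41.9]
-130 54 [-14.6  -0.6  13.6] [35.2 38.8 41.6]
-115 53 [-13.9  -1.2  12.1] [35.6 38.8 42.4]
-100 50 [-14.7  -1.4  11.4] [36.2 38.8 40.7]
-85 52 [-13.5  -0.8  13.4] [35.9 38.4 41.4]
-70 50 [-14.4  -0.2  12.3] [36.5 38.8 42.3]
-55 52 [-13.8  -0.3  11.5] [37.1 39.  42.1]
-40 65 [-13.2   3.7  30.5] [34.7 38.5 42.2]
-25 77 [-13.3  12.1  33.1] [28.1 32.7 39. ]
-10 40 [-13.6   0.5  33.2] [26.  29.2 33.7]
5 24 [18.7 26.8 35. ] [31.9 34.9 37.5]
20 37 [-14.5   9.5  21.3] [31.5 34.9 37.5]
scene 539 x [-171.2  -19.4   38.7   39.5]
-175 26 [-18.8 -15.   11. ] [27.  38.  40.9]
-160 39 [-18.  -11.1  10. ] [27.1 39.1 41.1]
-145 39 [-18.8 -12.4   7.7] [27.8 39.1 40.7]
-130 35 [-18.1 -15.    7.3] [27.2 38.5 41.2]
-115 39 [-19.  -13.2   7.6] [27.1 39.3 41.2]
-100 32 [-18.6 -13.8   5.8] [28.3 39.7 41.7]
-85 20 [-18.1  -4.8   5.9] [37.4 39.6 41.4]
-70 10 [-12.   -2.6   4.4] [38.3 39.9 41.5]
-40 7 [-5.1  8.5 21.5] [36.4 38.9 40.3]
-25 52 [-12.7   2.4  15.3] [29.5 32.2 40. ]
-10 42 [-17.8  -0.   18. ] [27.3 30.1 34.3]
5 66 [-17.5  13.3  33. ] [27.6 32.3 36.6]
20 72 [-19.8   1.5  23.3] [28.5 35.4 37.1]
[-0.55100685 -0.75902767  0.94452118]
t 15.6 pos [ 0.4166 -0.2971  0.1981] shift [-0.103  0.145  2.803] twist [0.015 0.013 0.016]
```

View pics/r.png

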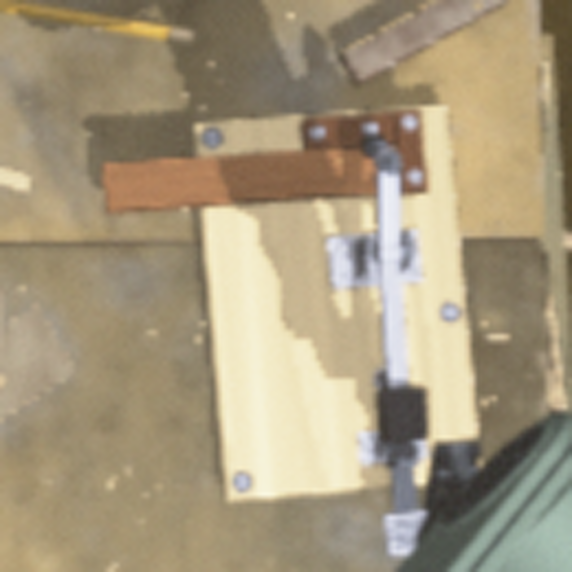

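The rail lies flat against fence and stop: the -x end at x = -180 mm means the tip is at +20. The lever is still held. Now the tab.

```bash
python3 -m crank '{"jaw":[0,0,0,0,0,0],"xyz":[[-0.1,0.1,0.8],[-0.1,0.1,1.8],[-0.1,0.1,2.6],[-0.1,0.1,2.8],[-0.1,0.1,3.0],[-0.1,0.1,3.0]],"twist":[[0,0,0],[0,0,0],[0,0,0],[0,0,0],[0,0,0],[0,0,0]]}'
```

```text
t: 16.2
tool_pos: [0.419, -0.299, 0.1223]
orientation: [3.141, 0.001, 1.641]
force: [-1.2, -0.5, -0.3]
opening: -0.0002
grip_force: 0.0
```

```bash
python3 -m crank '{"jaw":[0,0,0,0,0],"xyz":[[0,0,0.1],[0,0,0.2],[0,0,0.3],[0,0,0.36],[0,0,0.36]],"twist":[[0,0,0],[0,0,0],[0,0,0],[0,0,0],[0,0,0]]}'; python3 - <<'E'
from m import *
im,d,P=cloud("scene")
o=np.array([.6646,-.2825]);xd=np.array([.067,-.9978]);yd=np.array([.9978,.067])
q=P[200:300,330:480].reshape(-1,3);j=np.c_[(q[:,:2]-o)@xd,(q[:,:2]-o)@yd,q[:,2]]*1e3
k=(abs(j[:,0])<20)&(j[:,1]>-50)&(j[:,1]<25)&(j[:,2]>60)&(j[:,2]<150);a=j[k];print("lever top z",np.percentile(a[:,2],90))
E
```

```text
t: 16.7
tool_pos: [0.418, -0.2989, 0.1125]
orientation: [3.142, -0.0, 1.639]
force: [0.9, -0.0, 0.2]
opening: -0.0002
grip_force: 0.0
lever top z 100.65109048886727
```

```bash
python3 -m crank '{"jaw":[0,0,0],"xyz":[[0,0,0.08],[0,0,0.16],[0,0,0.16]],"twist":[[0,0,0],[0,0,0],[0,0,0]]}'; python3 - <<'E'
from m import *
im,d,P=cloud("scene");print(read_state()["force"])
o=np.array([.6646,-.2825]);xd=np.array([.067,-.9978]);yd=np.array([.9978,.067])
q=P[200:300,330:480].reshape(-1,3);j=np.c_[(q[:,:2]-o)@xd,(q[:,:2]-o)@yd,q[:,2]]*1e3
k=(abs(j[:,0])<20)&(j[:,1]>-50)&(j[:,1]<25)&(j[:,2]>60)&(j[:,2]<150);a=j[k];print("lever top z",np.percentile(a[:,2],90))
cv2.imwrite("pics/t.png",cv2.resize(im[200:300,310:470],None,fx=5,fy=5)[...,::-1])
E
```

```text
t: 17.05
tool_pos: [0.418, -0.2992, 0.1088]
orientation: [-3.141, 0.0, 1.64]
force: [-0.9, -1.0, 2.3]
opening: 0.0003
grip_force: 1.2
[-2.10670069 -0.42772827  2.61564367]
lever top z 86.24981656233713
```

View pics/t.png

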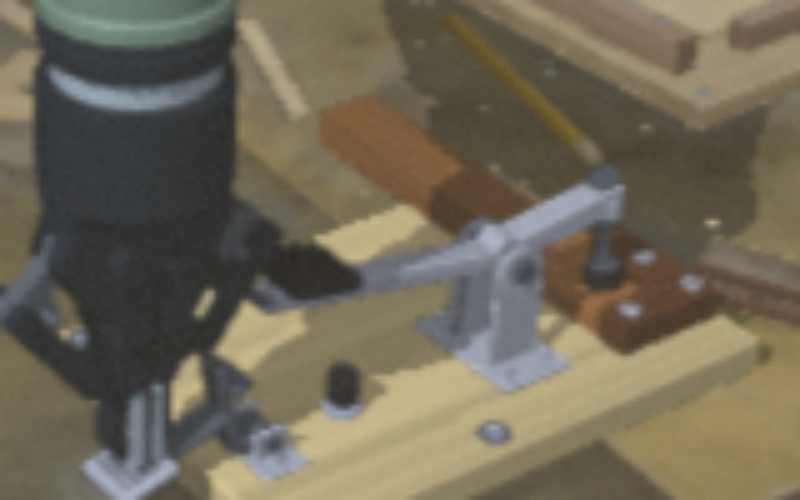

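The jaw has dropped: the foot at (603,270) sits on the tongue and the tail has risen to (310,270). I'll back away up and outward.

```bash
python3 -m crank '{"jaw":[0,0,0,0,0,0,0],"xyz":[[0,-0.1,-0.3],[0,-0.4,-0.8],[0,-0.6,-2],[0,-0.6,-4],[0,-0.6,-5],[0,-0.6,-5],[0,-0.6,-5]],"twist":[[0,0,0],[0,0,0],[0,0,0],[0,0,0],[0,0,0],[0,0,0],[0,0,0]]}'; python3 - <<'E'
from rail import *
im,d,P=cloud("scene");r=np.load("r.npz");s=read_state();print(s["force"],s["tool_pos"])
o=np.array([.6646,-.2825]);xd=np.array([.067,-.9978]);yd=np.array([.9978,.067])
q=P[200:300,330:480].reshape(-1,3);j=np.c_[(q[:,:2]-o)@xd,(q[:,:2]-o)@yd,q[:,2]]*1e3
k=(abs(j[:,0])<20)&(j[:,1]>-50)&(j[:,1]<25)&(j[:,2]>60)&(j[:,2]<150);a=j[k];print("lever top z",np.percentile(a[:,2],90))
it,_,Pt=cloud("top")
for i,p in((r["im"],r["P"]),(it,Pt)):
    j=np.dstack([(p[...,:2]-o)@xd,(p[...,:2]-o)@yd,p[...,2]])*1e3
    k=orange(i)&(j[...,0]>-200)&(j[...,0]<-45)&(abs(j[...,1])<25)&(j[...,2]>25)&(j[...,2]<60);q=j[k]
    print(len(q),"xmin",np.percentile(q[:,0],[0,1,2]).round(1),"y fit",np.polyfit(q[:,0]+110,q[:,1],1).round(3),"z fit",np.polyfit(q[:,0]+110,q[:,2],1).round(3))
    ic=j[...,0]
diff=np.abs(im.astype(int)-np.load("scene0.npz")["im"]).max(2)>60
print("changed pixels near bystanders: tin",diff[285:310,250:290].mean(),"marker",diff[255:285,255:280].mean(),"pencil",diff[200:235,395:430].mean(),"box/driver",diff[170:200,288:400].mean())
E
```

```text
t: 17.8
tool_pos: [0.4032, -0.3001, 0.2347]
orientation: [3.14, 0.001, 1.64]
force: [-0.3, 0.2, -0.7]
opening: -0.0
grip_force: 0.0
[-0.24991851  0.22223087  0.74053357] [ 0.40262719 -0.29949747  0.23327685]
lever top z 85.43422526933269
485 xmin [-180.2 -178.9 -177.8] y fit [-0.005 -0.808] z fit [2.0000e-03 3.8763e+01]
478 xmin [-180.1 -179.3 -178.1] y fit [-0.005 -0.899] z fit [2.0000e-03 3.8943e+01]
changed pixels near bystanders: tin 0.0 marker 0.0 pencil 0.006530612244897959 box/driver 0.2732142857142857
```

```bash
python3 -c "
from station import workorder
print(workorder.finish_job())"
```

```text
the job is handed in; nothing more can be done
None
```

The rail is clamped and the job handed in at about 18 s: the catch was set first, the rail went in against the stop and fence, and pressing the tab dropped the jaw onto the thin end. The tin, marker and pencil showed no movement in the last picture; the carton, bottle and screwdriver I didn't check, since the arm hid them.

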